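Load the label-reading dock and start the read

ROBOT

A 7-joint arm with a two-finger parallel gripper is mounted at the origin on a cart in front of the work surface, level with it; the furniture and walls round the work are solid. World frame = base frame: x ahead of the robot, y to its left, z up, the work surface at z = 0. Lengths are in mm, angles in degrees, forces in N, time in s.
With the tool pointing down it reaches from about 350 to 775 mm from the base axis. Payload 3.1 kg.
Tool frame: the origin (TCP) lies midway between the tips of the shut fingers; the grasp point (between the pads) lies 19 mm behind it (robot.hold_point_z is the distance from the TCP to the grasp point, in mm); z points along the fingers, y is the line along which they close (so a half turn about z gives the same grasp; the last joint's range is limited). The gripper opens to 85 mm and grips with 20 to 120 N. Pads are 22 mm wide; open, the fingers measure 114 mm over their backs; the gripper's body (76 mm by 85 mm) begins 54 mm behind the grasp point. The pads swing forward as they close: fully open they stand 13 mm farther back than shut.
Start: joints at [-75.098, 17.813, 0.802, 86.603, -0.252, 75.585, -1.558], TCP at [163.454, 525.167, 231.304] pointing down, gripper open.
Joint ranges: [-154.91, 154.91], [-16.99, 109.72], [-72.82, 74.43], [7.12, 147.25], [-82.49, 262.49], [11.32, 116.49], [-174.64, 174.64]. Speed limits (degrees/s): [159.86, 159.86, 180, 180, 180, 180, 180].

INTERFACE

Orientations are given as a 3x3 rotation matrix whose columns are the frame's x, y, z axes.
In Python, from bench import robot, hand, cams, nets gives the robot as it stands. The module is installed in compiled form; this text tells all that it offers. Calls block until the motion is done:
- robot.move_pose(position, orientation): joint-space move of the TCP to a pose.
- robot.line_to(position, attitude=None, rate=150, max_force=None): straight line of the TCP; attitude=None keeps the orientation; rate is the mean speed in mm/s. With max_force (N) it stops when the force on the tool has changed by that much, and returns True; else False.
- robot.movej(angles): joint-space move.
- hand.command_gripper(opening, grasp_force=None): finger opening in mm; grasp_force is the grip in N (None keeps the last); returns when the fingers have stopped.
- robot.wait(seconds).
- robot.ik(position, orientation): joint angles nearest the present ones, or None.
- cams.capture(name): name is "side" or "top" or "wrist"; returns the picture (420x560x3 uint8, blue, green, red); there is no depth.
- cams.calibration(name): a dict with "camera_matrix" (3x3 intrinsics, pixels), "rvec" (rotation vector, rad) and "tvec" (3), from world to camera coordinates, as OpenCV has them. Camera axes: x right, y down, z forward; pixel columns grow to the right and rows downward; lengths in mm; the calibration is good to about 2 mm. The wrist camera is an equidistant fisheye: a pixel r from the principal point sees the ray r / f radians off the axis. A picture is of the moment at which its call begins: read the wrist's pose just before it. calibration takes no time and is no camera call; for the wrist camera it gives the pose at the moment of the call.
A pose or a line that the arm cannot do raises robot.MotionError and nothing moves.
- robot.close_job(): hands the job in; it is judged then, once.
Trained networks look in the newest picture that a camera, given by its name, has taken for a name from the list of things; names that differ only in an ending like _2 or _b are one class to them, and where a whole thing is asked for, a point or a joint stands for the part that bears it (a point fixed in the world has none). Each returns a list of dicts, best first, with "score" (0 to 1); they miss things now and then, are a little off and sometimes report something else, mostly with a low value. They report only what shows in the picture. A call takes as long as a camera call. They do not tell look-alikes from the thing itself.
- nets.silhouettes(label, camera): "mask" (420x560 bool, what is visible of it).
- nets.spot_point(label, camera): "location" ([x, y, z] in mm, in world coordinates, good to about 4 mm: a listed point, or the origin of a listed thing).
Readings, each from a call of its own:
- robot.read_time(): time.
- robot.read_qpos(): joint angles.
- robot.read_qvel(): joint speeds.
- robot.read_effort(): joint torques, N m.
- robot.read_ee_pos(): TCP position.
- robot.read_orientation(): TCP orientation.
- robot.read_ft_force(): force on the tool from outside, world axes, zero at the start.
- robot.read_ft_torque(): the same for the moment, N m.
- robot.read_width(): finger opening in mm.
- robot.read_finger_force(): force on a finger pad.
Only numpy, scipy, OpenCV 4.12 (cv2) and the standard library are available. Lean on these libraries where they do the work, as an engineer would, in place of code of your own. Each camera call takes 0.05 s, during which the arm holds its last target. There are 200 camera calls.

TASK

Load the label-reading dock: slide its gate fully open, bring every sample jar in through the mouth and round the corner so that all stand upright in the run under the deck, past the entry lane, each with its barred label squarely facing the reader bar behind the run. Then slide the gate fully shut again and press the read button all the way down once. Leave the other things on the table where they are.

Things in the scene. Friction and masses are not known exactly. Their poses are not given: they have to be found in the camera images.
- dock: Label-reading dock, fixed on the table. An L-shaped channel: the entry lane runs along its +x on y = 0 from the mouth at x = -75 mm to the corner at (0, 0), then the run goes along +y on x = 0. Origin on the table (z = 0) below the corner. Dark steel walls 51 mm high, 6 mm thick, 52 mm apart inside; no floor, jars slide on the table. Nothing on it is above 56 mm but the gate knob.
- deck_corner (a point): point on the deck's top at the corner, dock frame (0, 0, 56) mm. The aluminium deck covers the channel from z = 51 to 56 mm; its L-shaped slot, 28 mm wide, is centred over the lane and the run, open at the mouth, and ends at y = 222 mm. So a jar can come in only through the mouth, its body under the deck and its neck in the slot.
- mouth (a point): centre of the mouth of the entry lane, on the table: dock frame (-75, 0, 0) mm; outside it is the side of the dock's -x
- run_end (a point): middle of the run's closed end, on the table: dock frame (0, 230, 0) mm; a jar touching it has its axis at y = 208 mm. The run past the entry lane spans y = 26 to 230 mm: room for four jars and 28 mm to spare.
- reader (a point): middle of the dark reader window on the back wall of the run, dock frame (26, 130, 25) mm. The grey reader bar stands behind that wall (x = 32 to 60, y = 20 to 236 mm, 50 mm high) and looks along the dock's -x onto the run: a jar's label faces it when it points along the dock's +x, wherever in the run the jar stands.
- gate (a joint): sliding gate across the mouth, m: 0 = closed (a steel blade 56 mm wide, dock x = -83 to -78 mm, stands in front of the mouth), 0.062 = fully open. It opens along the dock's -y, needs about 1.5 N and stays where it is left.
- gate_knob (a point): the gate's upright round knob, black, 18 mm in diameter from z = 67 to 90 mm, to be pinched from above and slid; this point is on its axis at z = 80 mm, 79 mm in front of the dock's origin (dock x = -79 mm) and moves with the gate
- read_button (a joint): black push button of 28 mm diameter in a low grey housing on the table, in front of the run; m: 0 = up, 0.006 = fully pressed (downwards; 5 N when fully down; springs back)
- read_button_top (a point): centre of the button's top face, 22 mm above the table; it is at dock frame (-70, 122) mm in plan, and the dock's front wall (56 mm high) begins 38 mm behind it
- jar1: Sample jar, amber with a black cap, 98 mm high, foot weighted, about 0.13 kg (three or four are present; None if absent). Origin at the centre of its underside, z up. Body 44 mm in diameter to the shoulder at z = 45 mm, neck 20 mm, round cap 34 mm in diameter from z = 62 to 95 mm (grip it there from above, any direction). In the dock it has 4 mm play to each side, 6 mm upwards.
- jar1_label (a point): centre of the label of jar1, a paper label with dark bars on the side of the jar's own +x: jar frame (22, 0, 22) mm. A white rib 3 mm high on top of the cap runs from the middle towards that same side
- jar2: Sample jar, amber with a black cap, 98 mm high, foot weighted, about 0.13 kg (three or four are present; None if absent). Origin at the centre of its underside, z up. Body 44 mm in diameter to the shoulder at z = 45 mm, neck 20 mm, round cap 34 mm in diameter from z = 62 to 95 mm (grip it there from above, any direction). In the dock it has 4 mm play to each side, 6 mm upwards.
- jar2_label (a point): centre of the label of jar2, a paper label with dark bars on the side of the jar's own +x: jar frame (22, 0, 22) mm. A white rib 3 mm high on top of the cap runs from the middle towards that same side
- jar3: Sample jar, amber with a black cap, 98 mm high, foot weighted, about 0.13 kg (three or four are present; None if absent). Origin at the centre of its underside, z up. Body 44 mm in diameter to the shoulder at z = 45 mm, neck 20 mm, round cap 34 mm in diameter from z = 62 to 95 mm (grip it there from above, any direction). In the dock it has 4 mm play to each side, 6 mm upwards.
- jar3_label (a point): centre of the label of jar3, a paper label with dark bars on the side of the jar's own +x: jar frame (22, 0, 22) mm. A white rib 3 mm high on top of the cap runs from the middle towards that same side
- jar4: Sample jar, amber with a black cap, 98 mm high, foot weighted, about 0.13 kg (three or four are present; None if absent). Origin at the centre of its underside, z up. Body 44 mm in diameter to the shoulder at z = 45 mm, neck 20 mm, round cap 34 mm in diameter from z = 62 to 95 mm (grip it there from above, any direction). In the dock it has 4 mm play to each side, 6 mm upwards.
- jar4_label (a point): centre of the label of jar4, a paper label with dark bars on the side of the jar's own +x: jar frame (22, 0, 22) mm. A white rib 3 mm high on top of the cap runs from the middle towards that same side
- flask: Bystander: glass conical flask with a pale green filling, 68 mm wide, 110 mm high; origin at the centre of its underside. Not part of the job.
- vial: Bystander: white snap-cap vial, 33 mm wide, 64 mm high; origin at the centre of its underside. Not part of the job.
- petri_dish: Bystander: covered glass dish, 70 mm wide, 14 mm high; origin at the centre of its underside. Not part of the job.
- weight: Bystander: brass calibration weight with a knob, 19 mm wide, 26 mm high; origin at the centre of its underside. Not part of the job.
- stopwatch: Bystander: white stopwatch lying flat, 63x52x14 mm; origin at the centre of its underside. Not part of the job.
There are look-alikes about, which are no part of the job. Leave any purple look-alike of the jar3 alone.

How it is judged:
By the outcome, as a careful person would: the job done as asked, in the order asked, and still so for the second after the job is handed in, with the robot touching nothing.
Of jar1, jar2, jar3, jar4 only 3 to 4 are there at a start; the rules pass over those that are not, and their reading is None.
At some moment in a run one of jar1, jar2, jar3, jar4 may be knocked a few centimetres aside while the robot is not near it.
Once in a run the grip may slacken for a moment while it holds something.
It also fails if it takes over 200 s, if anything falls off the work surface, if the arm or the gripper's body presses on something with over 40 N, if the wrist force passes 120 N, or if a joint passes its speed limit or range.

## Working session

There is one attempt and no reset: what is moved stays moved. The work goes in short steps, each a Python script; the robot and the scene stay as the last script left them, time stands still between calls to the robot, and variables do not carry over. Pictures are saved under pics/ and viewed, at most 14 in all, crops included, and the job is handed in when it is done.

```bash
mkdir -p pics; cat > h.py <<'E'
import numpy as np, cv2
from bench import robot, hand, cams, nets
def snap(c,f=None):
    im=cams.capture(c)
    if f: cv2.imwrite('pics/'+f,im)
    return im
E
python3 - <<'E'
from h import *
for c in ("top","side"):
    im=snap(c,c+'0.png')
    for l in ["jar1","dock","gate_knob","mouth","deck_corner","run_end","reader","read_button_top","jar1_label","flask","vial","petri_dish","weight","stopwatch"]:
        print(c,l,[(np.round(d['location']).tolist(),round(d['score'],2)) for d in nets.spot_point(l,c)][:7])
print(robot.read_time())
E
```

```text
top jar1 [([588.0, -169.0, -0.0], 0.73), ([581.0, -272.0, -1.0], 0.67), ([658.0, -45.0, -0.0], 0.66), ([452.0, -327.0, -2.0], 0.6)]
top dock [([584.0, 32.0, -0.0], 0.72)]
top gate_knob []
top mouth [([508.0, 34.0, 0.0], 0.78)]
top deck_corner [([577.0, 34.0, 54.0], 0.82), ([508.0, 160.0, 27.0], 0.55)]
top run_end [([583.0, 265.0, 2.0], 0.97)]
top reader [([606.0, 163.0, 25.0], 0.79)]
top read_button_top [([511.0, 157.0, 27.0], 0.4)]
top jar1_label [([443.0, -306.0, 20.0], 0.79)]
top flask [([697.0, -208.0, -2.0], 0.87), ([435.0, -270.0, 0.0], 0.38), ([608.0, 164.0, 24.0], 0.32)]
top vial [([430.0, 288.0, -5.0], 0.57), ([451.0, -324.0, -2.0], 0.53)]
top petri_dish [([538.0, -400.0, -2.0], 0.79)]
top weight [([433.0, -270.0, -0.0], 0.56)]
top stopwatch [([410.0, 394.0, -1.0], 0.68)]
side jar1 [([585.0, -165.0, -4.0], 0.95), ([454.0, -329.0, -2.0], 0.89), ([582.0, -270.0, 2.0], 0.71), ([660.0, -45.0, -1.0], 0.67), ([700.0, -212.0, 0.0], 0.34)]
side dock [([580.0, 34.0, 1.0], 0.61)]
side gate_knob [([505.0, 37.0, 76.0], 0.49)]
side mouth [([510.0, 36.0, -1.0], 0.58), ([582.0, -273.0, -3.0], 0.29)]
side deck_corner [([579.0, 33.0, 57.0], 0.62)]
side run_end []
side reader [([613.0, 166.0, 24.0], 0.76)]
side read_button_top [([512.0, 152.0, 24.0], 0.42)]
side jar1_label [([448.0, -308.0, 21.0], 0.71)]
side flask [([590.0, -187.0, 24.0], 0.68), ([698.0, -209.0, 1.0], 0.6)]
side vial [([428.0, 290.0, 3.0], 0.86)]
side petri_dish [([538.0, -399.0, 6.0], 0.48)]
side weight [([434.0, -269.0, -1.0], 0.42)]
side stopwatch [([409.0, 391.0, 4.0], 0.81)]
1.5
```

View pics/top0.png

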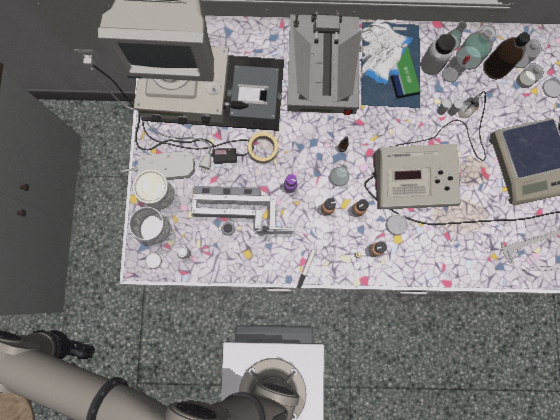

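View pics/side0.png

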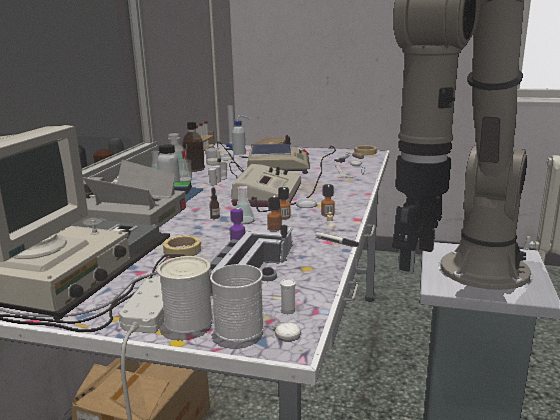

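The top view shows amber jars at (328,206), (360,208) and (377,249), and a purple look-alike at (290,183). A small dark bottle stands at (343,145). The dock is at about (235,203), with its mouth facing the robot. The three amber jars match the description. I'll confirm them in a crop.

```bash
cat >> h.py <<'E'
def R(a):  # tool y at angle a (deg) in world, pointing down
    a=np.radians(a); y=np.array([np.cos(a),np.sin(a),0]); z=np.array([0,0,-1.]); x=np.cross(y,z)
    return np.column_stack([x,y,z])
def proj(c,P,cal=None):
    cal=cal or cams.calibration(c); K=np.array(cal['camera_matrix']); P=np.asarray(P,float).reshape(-1,1,3)
    rv,tv=np.array(cal['rvec'],float),np.array(cal['tvec'],float)
    if c=='wrist': return cv2.fisheye.projectPoints(P,rv,tv,K,np.zeros(4))[0].reshape(-1,2)
    return cv2.projectPoints(P,rv,tv,K,None)[0].reshape(-1,2)
def unproj(px,z,c='wrist',cal=None):
    cal=cal or cams.calibration(c); K=np.array(cal['camera_matrix']); px=np.asarray(px,float).reshape(-1,1,2)
    n=(cv2.fisheye.undistortPoints(px,K,np.zeros(4)) if c=='wrist' else cv2.undistortPoints(px,K,None)).reshape(-1,2)
    Rm=cv2.Rodrigues(np.array(cal['rvec'],float))[0]; o=-Rm.T@np.array(cal['tvec'],float).ravel()
    d=np.c_[n,np.ones(len(n))]@Rm
    return o+d*((z-o[2])/d[:,2])[:,None]
E
python3 - <<'E'
from h import *
print(np.round(robot.read_orientation(),2))
t=cv2.imread('pics/top0.png')[130:265,280:400]
cv2.imwrite('pics/crop.png',cv2.resize(t,None,fx=4.4,fy=4.4,interpolation=cv2.INTER_CUBIC))
for a in (0,180,90,-90):
    print(a,[None if (q:=robot.ik(p,R(a))) is None else np.round(q).tolist() for p in ([583,240,64],[505,34,64],[452,-328,64])])
print(cams.calibration('wrist'))
E
```

```text
[[-0.95  0.3   0.  ]
 [ 0.3   0.95 -0.  ]
 [-0.   -0.   -1.  ]]
0 [[-42.0, 37.0, 29.0, 86.0, -19.0, 62.0, -9.0], [-35.0, 25.0, 38.0, 107.0, -19.0, 54.0, 12.0], [-8.0, 42.0, 64.0, 100.0, -42.0, 66.0, 69.0]]
180 [[-22.0, 35.0, -2.0, 86.0, 2.0, 60.0, 155.0], [38.0, 37.0, -62.0, 105.0, 37.0, 61.0, 143.0], [-8.0, 42.0, 64.0, 100.0, -42.0, 66.0, -111.0]]
90 [[-34.0, 35.0, 15.0, 86.0, -10.0, 60.0, 73.0], [-30.0, 24.0, 31.0, 107.0, -15.0, 53.0, 98.0], [-3.0, 37.0, 54.0, 99.0, -33.0, 61.0, 152.0]]
-90 [[-46.0, 38.0, 35.0, 87.0, -24.0, 63.0, -96.0], [-40.0, 28.0, 46.0, 108.0, -24.0, 55.0, -74.0], [8.0, 31.0, 37.0, 99.0, -21.0, 57.0, -38.0]]
{'camera_matrix': array([[325.1922621 ,   0.        , 281.58350592],
       [  0.        , 325.1922621 , 209.81544542],
       [  0.        ,   0.        ,   1.        ]]), 'rvec': array([-2.32606281, -1.71215913, -0.2581611 ]), 'tvec': array([-550.334395  ,  -38.63758736,  379.62505751])}
```

View pics/crop.png

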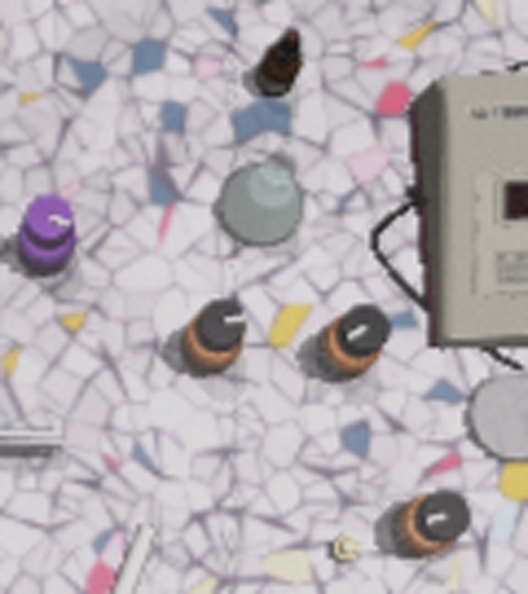

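All three amber jars have black caps and white ribs. The purple one is the look-alike, and the pointed dark bottle isn't a jar. Next I'll look at the dock from close by.

```bash
python3 - <<'E'
from h import *
robot.move_pose([540,120,300],R(0))
cal=cams.calibration('wrist'); Rm=cv2.Rodrigues(cal['rvec'])[0]; print('cam',-Rm.T@cal['tvec'],robot.read_ee_pos(),robot.read_time())
snap('wrist','w0.png')
for l in ["dock","gate_knob","mouth","deck_corner","run_end","reader","read_button_top"]:
    print(l,[(np.round(d['location']).tolist(),round(d['score'],2)) for d in nets.spot_point(l,'wrist')][:3])
E
```

```text
cam [539.93132708 198.23587659 442.03543562] [539.46186468 122.21562365 299.53672887] 3.5083
dock [([585.0, 37.0, -0.0], 0.96)]
gate_knob [([502.0, 38.0, 84.0], 0.72)]
mouth [([507.0, 38.0, -2.0], 0.88)]
deck_corner [([511.0, 155.0, 22.0], 0.37)]
run_end [([504.0, 35.0, 82.0], 0.21)]
reader [([608.0, 162.0, 21.0], 0.63), ([586.0, -171.0, -1.0], 0.58), ([425.0, 290.0, 3.0], 0.37)]
read_button_top []
```

View pics/w0.png

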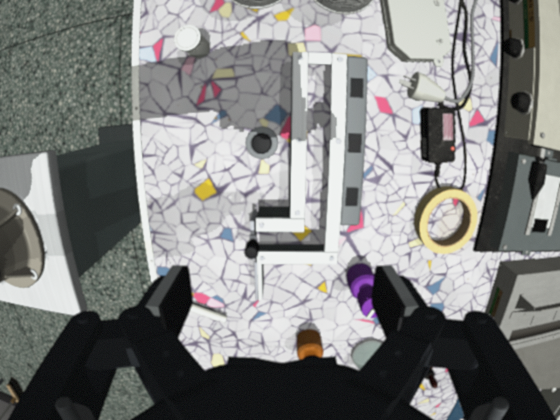

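The view shows the dock with its gate knob at (252,250), the mouth at the left, the button at (261,143) and the deck with its slot at x≈300-345. I'll check the dock pose by overlaying the model, with an edge-based fit.

```bash
cat > fit.py <<'E'
from h import *
from scipy.optimize import minimize
im=cv2.imread('pics/w0.png'); cal=cams.calibration('wrist')
g=cv2.GaussianBlur(cv2.cvtColor(im,cv2.COLOR_BGR2GRAY),(0,0),1.2).astype(np.float32)
slot=[(-75,-14),(14,-14),(14,222),(-14,222),(-14,14),(-75,14)]
def W(p,th,z=56):
    x,y,a=th; a=np.radians(a); p=np.array(p,float)
    return np.c_[x+p[:,0]*np.cos(a)-p[:,1]*np.sin(a), y+p[:,0]*np.sin(a)+p[:,1]*np.cos(a), np.full(len(p),z)]
def seg(p,q,n=60): return [tuple(np.array(p)+(np.array(q)-p)*t) for t in np.linspace(.05,.95,n)]
# sample pairs 3 mm outside (bright deck) / inside (dark slot)
o,i=[],[]
for k in range(5):
    p,q=np.array(slot[k],float),np.array(slot[k+1],float); d=(q-p)/np.linalg.norm(q-p); n=np.array([d[1],-d[0]])
    for s in seg(p,q,int(np.linalg.norm(q-p)/2)): o.append(np.array(s)+3*n); i.append(np.array(s)-3*n)
def smp(P,th): 
    u=proj('wrist',W(P,th),cal).astype(np.float32); return cv2.remap(g,u[:,0:1],u[:,1:2],cv2.INTER_LINEAR).ravel()
f=lambda th:-np.mean(np.clip(smp(o,th)-smp(i,th),-20,80))
best=min((minimize(f,(x,y,a),method='Nelder-Mead') for x in (578,583,588) for y in (32,37) for a in (-2,0,2)),key=lambda r:r.fun)
print(best.x,best.fun); th=best.x
outer=[(-75,-32),(32,-32),(32,236),(-32,236),(-32,32),(-75,32)]
S=3;v=cv2.resize(im[30:290,200:400],None,fx=S,fy=S,interpolation=cv2.INTER_CUBIC)
for P,c in ((slot,(0,0,255)),(outer,(0,200,0))):
    u=(proj('wrist',W(P,th),cal)-[200,30])*S; cv2.polylines(v,[u.astype(int)],P is outer,c,1)
for p,z in (((-79,0),80),((-70,122),22)):
    u=(proj('wrist',W([p],th,z),cal)-[200,30])*S; cv2.circle(v,tuple(u[0].astype(int)),4,(255,0,255),1)
cv2.imwrite('pics/fit.png',v[:,:][:780][::1] if 0 else cv2.resize(v,(460,600)))
E
python3 fit.py
```

```text
[580.91966004  33.55054599  -1.26587007] -59.83041763305664
```

View pics/fit.png

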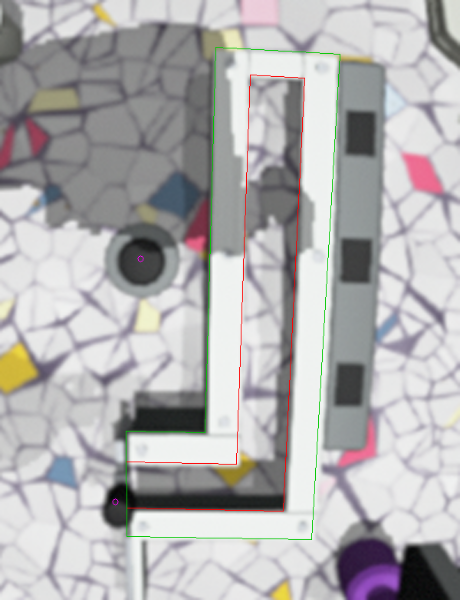

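The overlay fits the deck, slot, knob and button well. Now I'll open the gate.

```bash
cat >> h.py <<'E'
TH=[580.92,33.55,-1.27]; A0=TH[2]
def D(x,y,z):
    a=np.radians(A0); return np.array([TH[0]+x*np.cos(a)-y*np.sin(a),TH[1]+x*np.sin(a)+y*np.cos(a),z])
def toD(p):
    a=np.radians(A0); d=np.array(p[:2])-TH[:2]; return np.round([d[0]*np.cos(a)+d[1]*np.sin(a),-d[0]*np.sin(a)+d[1]*np.cos(a)],1)
E
python3 - <<'E'
from h import *
hand.command_gripper(45,40)
robot.move_pose(D(-79,0,130),R(A0-90))
print(robot.line_to(D(-79,0,62),rate=100,max_force=10), robot.read_ft_force())
hand.command_gripper(0,40); print('w',robot.read_width(),np.round(robot.read_ft_force(),1))
print(robot.line_to(D(-79,-65,62),rate=40,max_force=12)); print(toD(robot.read_ee_pos()),np.round(robot.read_ft_force(),1))
hand.command_gripper(45); robot.line_to(D(-79,-62,150))
robot.move_pose(D(-130,-120,320),R(A0)); snap('side','s1.png'); snap('wrist','w1.png')
print([(np.round(toD(d['location'])).tolist(),round(d['score'],2)) for d in nets.spot_point('gate_knob','side')+nets.spot_point('gate_knob','wrist')],robot.read_time())
E
```

```text
False [ 0.23212439 -0.33527905 -0.29502868]
w 16.927657698580347 [-0.4 -0.2  3.8]
False
[-77.4 -61.9] [1.8 6.4 7. ]
[([-77.0, -62.0], 0.66), ([-1.0, -0.0], 0.64), ([-76.0, -60.0], 0.87)] 11.125
```

```bash
cat >> h.py <<'E'
def rib(im,cal,xy,f=None):
    """xy: approx jar axis -> (cap centre world xy, label dir deg, rib length)"""
    g=cv2.cvtColor(im,cv2.COLOR_BGR2GRAY); c=np.array(xy,float)
    n=np.mgrid[-40:40.5:.5,-40:40.5:.5]; 
    def patch(c,z):
        P=np.c_[(c[0]+n[0]).ravel(),(c[1]+n[1]).ravel(),np.full(n[0].size,z)]
        u=proj('wrist',P,cal).astype(np.float32).reshape(161,161,2)
        return cv2.remap(im,u[...,0],u[...,1],cv2.INTER_LINEAR)
    rr=np.hypot(*n)
    for _ in range(3):   # match disc of dark cap at z=95
        p=patch(c,95).astype(float); dark=(p.max(2)<75).astype(np.float32)
        k=np.where(rr[40:121,40:121]<=17,1.,np.where(rr[40:121,40:121]<=20,-1.,0)).astype(np.float32)
        sc=cv2.filter2D(dark,-1,k); i=np.unravel_index(sc[30:131,30:131].argmax(),(101,101)); c=c+(np.array(i)-50)*.5
    p=patch(c,98); 
    if f: cv2.imwrite('pics/'+f,cv2.resize(p,None,fx=2,fy=2))
    w=(p.min(2)>110)&(rr<16); x,y=n[0][w],n[1][w]
    v=np.array([x.mean(),y.mean()]) if w.any() else np.zeros(2)
    # direction: principal axis signed by centroid
    ax=np.linalg.svd(np.c_[x-x.mean(),y-y.mean()],full_matrices=False)[2][0] if w.sum()>3 else v
    if ax@v<0: ax=-ax
    return np.round(c,1),round(float(np.degrees(np.arctan2(v[1],v[0]))),1),round(float(np.degrees(np.arctan2(ax[1],ax[0]))),1),int(w.sum()),np.round(v,1)
def look(xy,a=0,f=None,z=180,img=None):
    R0=R(a); robot.move_pose(np.r_[np.array(xy)-76*R0[:2,0],z],R0); robot.wait(.15)
    cal=cams.calibration('wrist'); im=snap('wrist',img); return rib(im,cal,xy,f)
E
python3 - <<'E'
from h import *
for i,xy in enumerate([(587,-168),(582,-271),(452,-328)]):
    try: print(look(xy,0,f'p{i}.png'))
    except Exception as e: print(xy,repr(e))
print(robot.read_time())
ps=[cv2.imread(f'pics/p{i}.png') for i in range(3)]; cv2.imwrite('pics/ribs.png',np.hstack([p for p in ps if p is not None])[:, :800])
E
```

```text
(array([ 586., -169.]), -75.2, -79.3, 256, array([ 2.1, -8.1]))
(array([ 584.5, -271.5]), 116.7, 119.5, 261, array([-3.8,  7.6]))
(array([ 451.5, -326.5]), 105.3, 108.0, 260, array([-2.3,  8.3]))
13.8417
```

```bash
python3 -c "
import cv2;i=cv2.imread('pics/ribs.png');print(i.shape);cv2.imwrite('pics/ribs.png',cv2.resize(i,(780,780*i.shape[0]//i.shape[1])))"
```

```text
(322, 800, 3)
```

View pics/ribs.png

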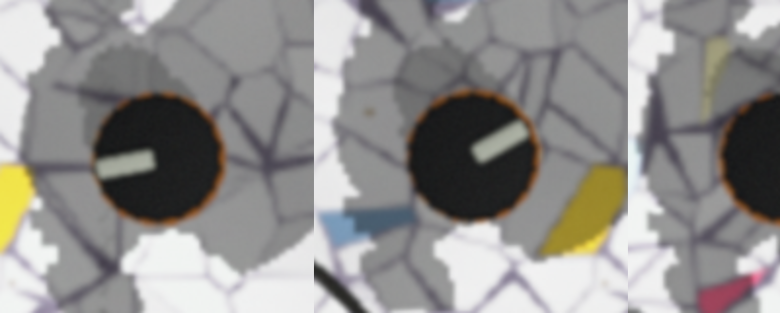

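The first two ribs are clear. All three were measured: label directions are about -79°, 120° and 108°. Now the first jar.

```bash
cat >> h.py <<'E'
ZG=62
def pick(xy,La=None):
    r=look(xy,0); print('seen',r); c,L=r[0],r[2]
    robot.move_pose(np.r_[c,140],R(L)); robot.line_to(np.r_[c,ZG],rate=120,max_force=8)
    hand.command_gripper(20,45); print('w',robot.read_width(),'L',L); return L
def chk(s): print(s,toD(robot.read_ee_pos()),round(robot.read_ee_pos()[2],1),'w',round(robot.read_width(),1),'F',np.round(robot.read_ft_force(),1))
def insert(y,via,rel=True):
    p=robot.read_ee_pos(); robot.line_to([p[0],p[1],ZG+45],rate=120); chk('lift')
    robot.line_to(np.r_[via,ZG+45],rate=180)
    q=D(-128,0,ZG+45); robot.line_to(q,R(A0),rate=150); chk('stage')
    robot.line_to(D(-128,0,ZG+3),rate=100,max_force=8)
    for P in (D(-60,0,ZG+3),D(0,0,ZG+3),D(0,y,ZG+3)):
        hit=robot.line_to(P,rate=80,max_force=12); chk(f'hit {hit}')
        if hit: return False
    if rel: release(y)
    return True
def release(y):
    robot.line_to(np.r_[robot.read_ee_pos()[:2],ZG-.5],rate=30,max_force=4); chk('down')
    hand.command_gripper(56); p=robot.read_ee_pos(); robot.line_to([p[0],p[1],150]); 
    r=look(D(0,y,0)[:2],A0,z=170); print('placed',toD(r[0]),'err',round(r[2]-A0,1),r[1:],robot.read_time())
E
python3 - <<'E'
from h import *
hand.command_gripper(56)
pick((586,-169)); insert(200,(455,-130))
E
```

```text
seen (array([ 586., -169.]), -75.3, -78.9, 258, array([ 2.1, -8. ]))
w 32.70345451797823 L -78.9
lift [  10.3 -202.6] 107.0 w 32.9 F [ 0.   0.5 -1.7]
stage [-127.9   -0.8] 107.0 w 32.7 F [-0.3  0.9 -1.2]
hit True [-128.6   -0.4] 63.4 w 33.0 F [-1.4  0.3  4.3]
```

```bash
python3 - <<'E'
from h import *
chk('now'); robot.wait(.3); chk('now'); print(robot.read_finger_force(),robot.read_time())
im=snap('side','s2.png'); u=proj('side',[D(-128,0,50)])[0].astype(int); print(u)
x,y=u; cv2.imwrite('pics/s2c.png',cv2.resize(im[max(y-90,0):y+70,x-110:x+110],None,fx=3.5,fy=3.5,interpolation=cv2.INTER_CUBIC))
E
```

```text
now [-128.6   -0.4] 63.4 w 33.0 F [-1.4  0.3  4.3]
now [-128.7   -0.4] 63.3 w 33.1 F [-0.3  0.1  5.5]
45.34903407096863 21.4583
[301 240]
```

View pics/s2c.png

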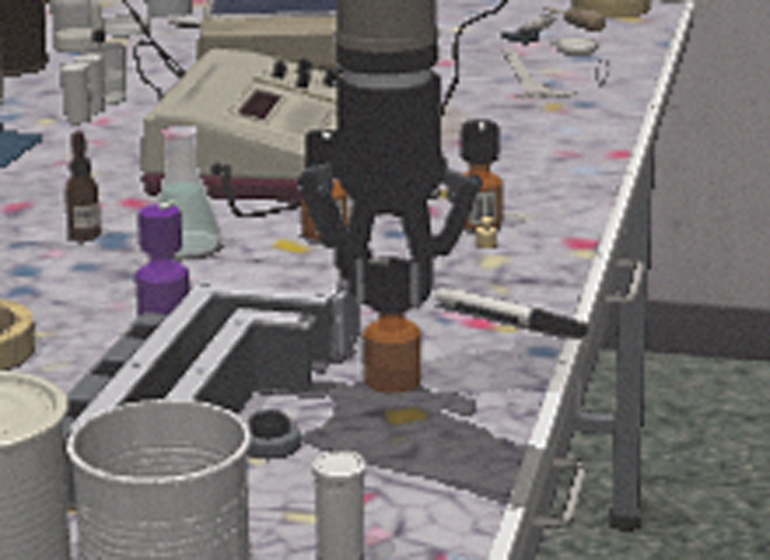

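The jar is upright at the staging place, at about (390,340) in the crop, with its foot already on the table. It slid slightly in the grip, so I'll use the contact as the height reference.

```bash
cat >> h.py <<'E'
def channel(y,rel=True,pts=None):
    p=robot.read_ee_pos(); robot.line_to(np.r_[p[:2],p[2]+8],rate=60); 
    robot.line_to(np.r_[p[:2],p[2]-6],rate=25,max_force=3); z0=robot.read_ee_pos()[2]; chk('contact')
    zt=z0+3; robot.line_to(np.r_[p[:2],zt],rate=30); robot.wait(.1); chk('lifted')
    for P in pts or (D(-60,0,zt),D(0,0,zt),D(0,y,zt)):
        P[2]=zt; hit=robot.line_to(P,rate=70,max_force=12); chk(f'hit {hit}')
        if hit: return False
    if rel: release2(y,z0)
    return True
def release2(y,z0):
    robot.line_to(np.r_[robot.read_ee_pos()[:2],z0-1],rate=30,max_force=4); chk('down')
    hand.command_gripper(56); p=robot.read_ee_pos(); robot.line_to([p[0],p[1],150],rate=200)
    r=look(D(0,y,0)[:2],A0,z=170); print('placed',toD(r[0]),'err',round(r[2]-A0,1),r[1:],robot.read_time())
E
python3 - <<'E'
from h import *
channel(200)
E
```

```text
contact [-128.7   -0.4] 63.4 w 32.8 F [-0.5  0.2  6.6]
lifted [-129.1   -0.3] 66.0 w 32.8 F [ 0.1 -0.5 -1.9]
hit False [-60.6  -0. ] 66.2 w 32.8 F [-0.3 -0.1 -2.2]
hit False [-0.5 -0. ] 66.2 w 32.9 F [-0.4  1.1 -1.1]
hit False [1.000e-01 1.997e+02] 66.4 w 32.9 F [ 0.3  0.4 -1.3]
down [  0.8 199.7] 63.5 w 32.8 F [-0.9 -0.2  4.6]
placed [ -0.4 199.5] err 0.2 (0.4, -1.1, 257, array([8.7, 0.1])) 29.4833
```

The first jar is placed with a 0.2° label error. Next jar.

```bash
cat >> h.py <<'E'
def carry(via):
    p=robot.read_ee_pos(); robot.line_to([p[0],p[1],p[2]+45],rate=120); chk('lift')
    robot.line_to(np.r_[via,ZG+45],rate=180)
    robot.line_to(D(-128,0,ZG+45),R(A0),rate=150); chk('stage')
    robot.line_to(D(-128,0,ZG+10),rate=100,max_force=8)
    robot.line_to(D(-128,0,ZG-4),rate=25,max_force=4)
E
python3 - <<'E'
from h import *
pick((584,-271)); carry((470,-150)); channel(150)
E
```

```text
seen (array([ 584.5, -271.5]), 116.4, 119.5, 261, array([-3.8,  7.6]))
w 32.8006789403534 L 119.5
lift [  10.8 -305. ] 107.9 w 33.2 F [-0.1 -0.6 -1.4]
stage [-127.9   -0.3] 107.0 w 33.1 F [-0.3  0.5 -0.9]
contact [-126.8    0.3] 63.1 w 32.7 F [0.6 0.6 0.6]
lifted [-127.8    0.2] 65.8 w 32.9 F [-0.5  0.2 -1.2]
hit False [-60.6  -0. ] 66.0 w 32.8 F [-0.3 -0.5 -0.8]
hit False [-0.5 -0. ] 66.0 w 32.7 F [ 0.7 -1.1 -1.6]
hit False [1.000e-01 1.495e+02] 66.2 w 33.0 F [ 0.4  0.2 -0.6]
down [  0.3 149.5] 63.0 w 32.7 F [-0.2 -0.1  3.9]
placed [  1. 150.] err 1.3 (3.3, 0.0, 259, array([8.6, 0.5])) 46.2583
```

```bash
python3 - <<'E'
from h import *
pick((451.5,-326.5)); carry((455,-150)); channel(100)
E
```

```text
seen (array([ 451.5, -326.5]), 105.2, 108.3, 255, array([-2.3,  8.3]))
w 32.69065910363121 L 108.3
lift [-120.9 -362.8] 107.7 w 32.9 F [ 0.8  0.8 -1.5]
stage [-128.    -0.5] 107.1 w 32.8 F [-0.7 -0.2  0.5]
contact [-126.9    0.3] 62.9 w 32.7 F [ 0.7 -0.3  1.2]
lifted [-127.9    0.3] 65.6 w 32.4 F [ 0.2 -0.3 -0.8]
hit False [-60.6  -0. ] 65.8 w 32.7 F [ 0.4 -0.8 -1.1]
hit False [-0.5 -0. ] 65.8 w 33.0 F [-0.4 -0.4 -1. ]
hit False [ 0.1 99.1] 66.0 w 33.0 F [ 0.2 -0.3 -0.1]
down [ 0.9 98.9] 63.0 w 32.8 F [0.2 0.3 4.8]
placed [ 0.5 99.5] err -1.7 (1.4, -3.0, 250, array([8.8, 0.2])) 62.0583
```

```bash
python3 - <<'E'
from h import *
robot.move_pose(D(0,150,0)+[0,-76,230],R(A0)); robot.wait(.2); cal=cams.calibration('wrist'); im=snap('wrist','w2.png')
for y in (200,150,100):
    r=rib(im,cal,D(0,y,0)[:2]); print(toD(r[0]),round(r[2]-A0,1))
snap('top','t2.png'); print([(np.round(d['location']).tolist(),round(d['score'],2)) for d in nets.spot_point('jar1','top')])
hand.command_gripper(45,40)
robot.move_pose(D(-79,-62,140),R(A0-90))
print(robot.line_to(D(-79,-62,62),rate=100,max_force=10))
hand.command_gripper(0,40); chk('knob')
print(robot.line_to(D(-79,4,62),rate=40,max_force=12)); chk('shut')
hand.command_gripper(45); p=robot.read_ee_pos(); robot.line_to([p[0],p[1],150])
robot.move_pose(D(-200,-60,260),R(A0)); snap('wrist','w3.png'); snap('side','s3.png')
print([toD(d['location']) for c in('wrist','side') for d in nets.spot_point('gate_knob',c)],robot.read_time())
E
python3 -c "
import cv2,numpy as np
a=cv2.imread('pics/w2.png');b=cv2.imread('pics/w3.png')
cv2.imwrite('pics/m3.png',cv2.resize(np.hstack([a,b]),(800,300)))"
```

```text
[1.000e-01 1.975e+02] -0.5
[  0.9 150.5] 1.3
[  0.4 102. ] 0.9
[([659.0, -45.0, -1.0], 0.48)]
False
knob [-78.4 -61.8] 62.7 w 16.7 F [-1.2  0.2  4.4]
False
shut [-79.4   0.3] 62.7 w 16.7 F [-2.7 -6.1  7.8]
[array([-74.7,   1.9]), array([-78.7,   1.1])] 69.7
```

View pics/m3.png

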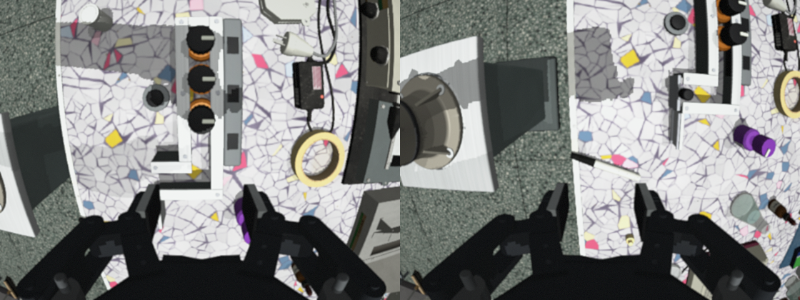

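The left view shows three jars in the run with ribs pointing at the reader. The right view shows the gate shut across the mouth, and no amber jar is left on the table. Now the button.

```bash
python3 - <<'E'
from h import *
hand.command_gripper(0,40)
robot.move_pose(D(-70,122,110),R(A0-90))
robot.line_to(D(-70,122,27),rate=100,max_force=8); chk('above')
print(robot.line_to(D(-70,122,13),rate=20,max_force=14)); robot.wait(.3); chk('pressed')
robot.line_to(D(-70,122,130),rate=100)
robot.move_pose(D(-150,70,260),R(A0)); im=snap('wrist','w4.png')
print([toD(d['location']) for d in nets.spot_point('gate_knob','wrist')],robot.read_time())
robot.move_pose(D(0,150,0)+[0,-76,230],R(A0)); robot.wait(.2); cal=cams.calibration('wrist'); im=snap('wrist')
for y in (200,150,100):
    r=rib(im,cal,D(0,y,0)[:2]); print(toD(r[0]),round(r[2]-A0,1))
E
```

```text
above [-69.3 122. ] 27.6 w 0.2 F [-0.  -0.3  0.3]
True
pressed [-69.5 122.2] 16.2 w -0.2 F [-1.2 -0.4  6.6]
[array([-78.6,   1.5])] 75.7333
[1.000e-01 1.975e+02] 0.1
[  0.9 150.5] 1.1
[  0.9 102. ] 1.9
```

```bash
python3 -c "
from h import *
print(robot.close_job())"
```

```text
the job is handed in; nothing more can be done
None
```

The job is handed in: the three jars present are in the run with labels within about 2° of the reader. The gate is shut, the button was pressed once down to its stop, and I moved nothing else on the table.

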